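# Line up valve housings by size on the inspection rail

## Task

Line up the four blue housings on the rail in order of size for inspection: one upright in the middle of each white disc, the smallest on the disc next to the tall end stop and each one after it larger, so that the largest is at the low end. Let go of them all, and leave the small amber jar standing where it is.

Things in the scene. Friction and masses are not known exactly. Their poses are not given: they have to be found in the camera images.
- housing_a: the largest of four loose blue plastic valve housings: an upright round drum 62 mm in diameter and 56 mm high with smooth straight sides, three 6 mm tabs on its rim and a 9 mm wide stem standing 10 mm above the middle of its top. Stands on the table to begin with. Origin: centre of its underside, z up; the sides can be gripped in any direction.
- housing_b: the smallest of four loose blue plastic valve housings: an upright round drum 26 mm in diameter and 32 mm high with smooth straight sides, three 6 mm tabs on its rim and a 9 mm wide stem standing 10 mm above the middle of its top. Stands on the table to begin with. Origin: centre of its underside, z up; the sides can be gripped in any direction.
- housing_c: the second largest of four loose blue plastic valve housings: an upright round drum 50 mm in diameter and 48 mm high with smooth straight sides, three 6 mm tabs on its rim and a 9 mm wide stem standing 10 mm above the middle of its top. Stands on the table to begin with. Origin: centre of its underside, z up; the sides can be gripped in any direction.
- housing_d: the second smallest of four loose blue plastic valve housings: an upright round drum 38 mm in diameter and 40 mm high with smooth straight sides, three 6 mm tabs on its rim and a 9 mm wide stem standing 10 mm above the middle of its top. Stands on the table to begin with. Origin: centre of its underside, z up; the sides can be gripped in any direction.
- disc_p: one of four alike white discs, 66 mm across, 3 mm thick, grey ring and black centre dot, fixed on a flat aluminium rail (400 x 70 mm, 6 mm high) fixed to the table. They lie in a straight row along it, 80 mm apart; the letters do not tell their order, which varies. Origin: centre of its underside, at z = 6 mm; upper face at z = 9 mm; its x axis runs across the rail, y along it.
- disc_q: one of four alike white discs, 66 mm across, 3 mm thick, grey ring and black centre dot, fixed on a flat aluminium rail (400 x 70 mm, 6 mm high) fixed to the table. They lie in a straight row along it, 80 mm apart; the letters do not tell their order, which varies. Origin: centre of its underside, at z = 6 mm; upper face at z = 9 mm; its x axis runs across the rail, y along it.
- disc_r: one of four alike white discs, 66 mm across, 3 mm thick, grey ring and black centre dot, fixed on a flat aluminium rail (400 x 70 mm, 6 mm high) fixed to the table. They lie in a straight row along it, 80 mm apart; the letters do not tell their order, which varies. Origin: centre of its underside, at z = 6 mm; upper face at z = 9 mm; its x axis runs across the rail, y along it.
- disc_s: one of four alike white discs, 66 mm across, 3 mm thick, grey ring and black centre dot, fixed on a flat aluminium rail (400 x 70 mm, 6 mm high) fixed to the table. They lie in a straight row along it, 80 mm apart; the letters do not tell their order, which varies. Origin: centre of its underside, at z = 6 mm; upper face at z = 9 mm; its x axis runs across the rail, y along it.
- tall_stop: the tall end stop of the rail: a dark steel plate 50 mm across the rail, 12 mm thick along it, 50 mm high, fixed on the rail's top at one end, 58 mm from the centre of the nearest disc. Which end differs from start to start; the other end has a like plate only 10 mm high. Origin: centre of its underside, at z = 6 mm.
- jar: a loose bystander: a small jar of amber glass with a paper label and a white lid, 34 mm in diameter and 58 mm high, standing among the housings; to be left where it stands. Origin: centre of its underside, z up.
Mind the look-alikes: they are no part of the job. What is shaped like the housing_c but brown or red is not meant.

How it is judged:
By the outcome, as a careful person would: the job done as asked, in the order asked, and still so for the second after the job is handed in, with the robot touching nothing.
It also fails if it takes over 104 s, if anything falls off the work surface, if the arm or the gripper's body presses on something with over 40 N, if the wrist force passes 120 N, or if a joint passes its speed limit or range.

## Robot

A 6-joint arm with a two-finger parallel gripper is mounted at the origin on the work surface. World frame = base frame: x ahead of the robot, y to its left, z up, the work surface at z = 0. Lengths are in m, angles in rad, forces in N, time in s.
With the tool pointing down it reaches from about 0.225 to 0.875 m from the base axis. Payload 3.4 kg.
Tool frame: the origin (TCP) lies at the very end of the fingers, on their centre line; the grasp point (between the pads) lies behind it (manip.grasp_offset is the z of the grasp point in the tool frame, in m); z points along the fingers, y is the line along which they close (so a half turn about z gives the same grasp; the last joint's range is limited). The gripper opens to 85 mm and grips with 20 to 120 N. Pads are 22 mm wide; open, the fingers measure 114 mm over their backs; the gripper's body (76 mm by 85 mm) begins 54 mm behind the grasp point. The pads swing forward as they close: fully open they stand 13 mm farther back than shut.
Start: joints at [-1.471, 0.276, 1.505, -0, 1.361, -0.121], TCP at [0.126, -0.561, 0.231] pointing down, gripper open.
Joint ranges: [-2.89, 2.89], [-0.75, 2.08], [0.22, 2.7], [-1.18, 4.32], [0.11, 2.71], [-2.7, 2.7]. Speed limits (rad/s): [2.57, 2.57, 3.14, 3.14, 3.14, 3.14].

## Interface

Orientations are given as a unit quaternion [w, x, y, z].
In Python, from rig import manip gives the robot as it stands.
- The arm moves only by the shell command python3 -m pendant 'ROWS' [FORCE]. ROWS is JSON, a list of rows, each an object of numbers: "dx", "dy", "dz": the shift along the tool's x, y, z in m; "rx", "ry", "rz": the turn, a rotation vector about the tool's x, y, z in degrees; "hand": the finger opening in m, from 0 to 0.0854. In form: [{"dx": .., "dy": .., "dz": .., "rx": .., "ry": .., "rz": .., "hand": ..}, ...]. A call has 1 to 12 rows; each row shifts and turns the commanded pose from where the row before left it, along the tool's axes as they then stand; what a row does not reach is not made up. A row lasts 1/12 s, in which the tool goes at most 41.7 mm and 7.16 degrees, less where a joint would pass 70% of its speed; a pose out of reach is approached as far as the arm can. A call is refused whole if a number of a shift passes 0.0417 or a number of a turn 7.16, either way. A call with a gripper value outside its range is refused whole. The fingers move at their own pace and stop on an object; FORCE is the grip in N (left out, the last holds). Time passes only in rows, so rows that do not move let the fingers close. It gives the time, the measured TCP pose, the force, the opening and the grip force at its end, in the units of the state.
- manip.get_state(): the state, without advancing time (a new reading comes with each control period).
- manip.get_image(name): name is "scene" or "top" or "wrist"; returns a dict with "frame" (384x512x3 uint8, red, green, blue), "fx", "fy", "cx", "cy" (pixels), "distortion" ([k1, k2, p1, p2, k3] as OpenCV has them; the pictures are not rectified), "position" and "attitude" of the camera in the world; the wrist camera has in their place "mount" (4x4, takes a point from camera to tool coordinates, whose origin is the TCP and whose axes are the flange's). Camera axes: x right, y up, looking along -z (the intrinsics and any distortion apply to the point x, -y, -z); pixel columns grow to the right and rows downward; lengths in m; the calibration is good to about 2 mm. A picture is of the moment at which its call begins: read the wrist's pose just before it. There is no depth.
- manip.sign_off(): hands the job in; it is judged then, once.
The state is a dict: "clock": time; "qpos": joint angles; "qd": joint speeds; "effort": joint torques, N m; "position": TCP position; "ee_rot": TCP orientation; "contact_force": force on the tool from outside, world axes, zero at the start; "moment": the same for the moment, N m; "width": finger opening in m; "gripper_force": force on a finger pad.
Only numpy, scipy, OpenCV 4.12 (cv2) and the standard library are available. Lean on these libraries where they do the work, as an engineer would, in place of code of your own. Each camera call takes 0.05 s, during which the arm holds its last target. There are 200 camera calls.

## Working session

There is one attempt and no reset: what is moved stays moved. The work goes in short steps, Python scripts to look and compute and a shell command to move; the robot and the scene stay as the last step left them, time stands still between calls to the robot, and variables do not carry over. Pictures are saved under pics/ and viewed, at most 14 in all, crops included, and the job is handed in when it is done.

```bash
mkdir -p pics; cat > h.py <<'E'
import numpy as np, cv2
from rig import manip
from scipy.spatial.transform import Rotation as R
def quat(q): return R.from_quat([q[1],q[2],q[3],q[0]]).as_matrix()
def grab(name):
    s=manip.get_state(); im=manip.get_image(name)
    if name=="wrist":
        T=np.eye(4);T[:3,:3]=quat(s["ee_rot"]);T[:3,3]=s["position"];T=T@np.array(im["mount"])
        im["Rm"],im["t"]=T[:3,:3],T[:3,3]
    else:
        a=np.array(im["attitude"]); im["Rm"]=a if a.shape==(3,3) else quat(a); im["t"]=np.array(im["position"])
    im["K"]=np.array([[im["fx"],0,im["cx"]],[0,im["fy"],im["cy"]],[0,0,1.]])
    return im
def ray(im,px):
    p=cv2.undistortPoints(np.array(px,float).reshape(-1,1,2),im["K"],np.array(im["distortion"])).reshape(-1,2)
    return (np.c_[p[:,0],-p[:,1],-np.ones(len(p))])@im["Rm"].T
def onz(im,px,z):
    d=ray(im,px); return im["t"]+d*((z-im["t"][2])/d[:,2])[:,None]
def proj(im,P):
    c=(np.array(P,float).reshape(-1,3)-im["t"])@im["Rm"]
    return cv2.projectPoints(c*[1,-1,-1],np.zeros(3),np.zeros(3),im["K"],np.array(im["distortion"]))[0].reshape(-1,2)
def tri(i1,p1,i2,p2):
    d1=ray(i1,[p1])[0];d2=ray(i2,[p2])[0]
    A=np.c_[d1,-d2];s=np.linalg.lstsq(A,i2["t"]-i1["t"],rcond=None)[0]
    a=i1["t"]+s[0]*d1;b=i2["t"]+s[1]*d2
    return (a+b)/2,np.linalg.norm(a-b)
def save(im,n,sc=1.5):
    cv2.imwrite("pics/"+n,cv2.resize(im["frame"][:,:,::-1],None,fx=sc,fy=sc))
E
python3 - <<'E'
from h import *
for n in("top","scene","wrist"):
    im=grab(n);save(im,n+"0.png");print(n,im["t"],im["fx"],im["distortion"]);print(im["Rm"].round(3))
    hsv=cv2.cvtColor(im["frame"],cv2.COLOR_RGB2HSV)
    for nm,lo,hi in(("blue",(95,110,40),(125,255,255)),("white",(0,0,200),(180,40,255))):
        k,_,st,c=cv2.connectedComponentsWithStats(cv2.inRange(hsv,lo,hi))
        for i in range(1,k):
            if st[i,4]>40: print(nm,st[i],c[i].round(1))
print(manip.get_state(),manip.grasp_offset)
E
```

```text
top [0.46382095 0.00613215 0.80047555] 377.2011423882946 [-0.10673159  0.          0.          0.          0.        ]
[[ 0.019  0.998 -0.06 ]
 [-1.     0.018 -0.015]
 [-0.014  0.06   0.998]]
blue [376 201  36  32 647] [393.2 216.8]
blue [301 216  20  18 227] [310.4 224.5]
blue [118 219  28  25 435] [131.7 230.9]
blue [213 219  13  13 129] [219.1 224.6]
white [   0    0  108  128 9716] [48.4 63.1]
white [170   7  17  15 128] [177.7  13.6]
white [161   8  38  26 168] [185.1  26. ]
white [199   9 120  31 468] [258.8  30.8]
white [210  11  17  16 139] [217.9  18.5]
white [292  16  18  16 146] [300.6  23.1]
white [157  39  39  27 135] [184.4  57.6]
white [170  40  18  16 143] [178.6  47.3]
white [197  41 120  32 392] [257.8  62.9]
white [211  45  18  17 155] [219.6  52.7]
white [253  44  19  17 156] [261.9  51.6]
white [ 178  125  188   47 5240] [272.9 147.9]
white [457 154  16  17 136] [464.8 162.2]
white [495 161  16  18 142] [502.8 169.5]
white [453 170  31  17 105] [464.5 182. ]
white [488 176  24  85 303] [494.5 214.1]
white [ 41 187  34 108 379] [ 64.2 240. ]
white [450 187  31  70
[... 1737 characters left out ...]

{'clock': 0.15, 'qpos': array([-1.47103144e+00,  2.76480904e-01,  1.50579644e+00,  7.41213279e-06,
        1.36066930e+00, -1.21017052e-01]), 'qd': array([-0.00012432, -0.00125482, -0.00449567,  0.00048927, -0.00020144,
        0.00020468]), 'effort': array([ 4.53897601e-04, -4.17145479e+01, -2.46032882e+01, -1.62554052e-04,
        7.65871344e-03, -1.48630932e-05]), 'position': array([ 0.12587275, -0.56068788,  0.23063891]), 'ee_rot': array([-6.76917179e-04,  9.93912960e-01,  1.10166103e-01,  1.08174787e-05]), 'contact_force': array([-0.89803824,  0.04245204,  0.59291962]), 'moment': array([ 0.00466363, -0.02422541, -0.05636879]), 'gripper_force': 0.0, 'width': 0.08585693490923794} -0.0187
```

View pics/top0.png

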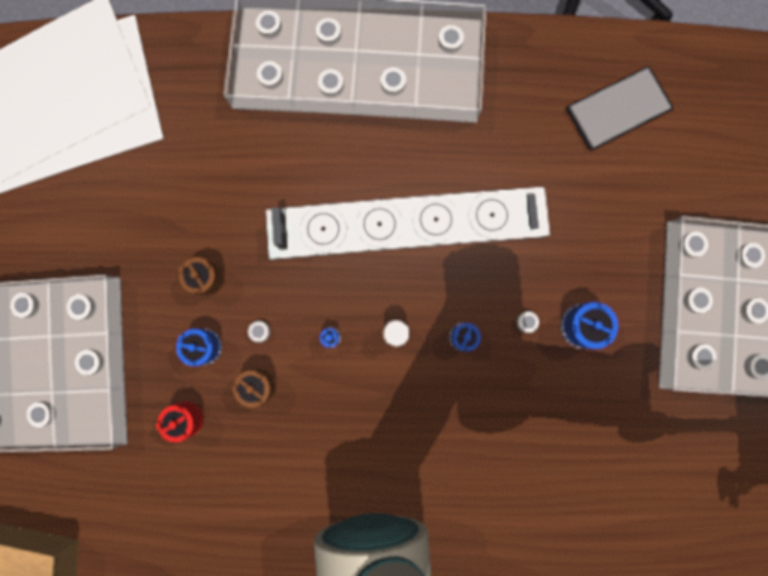

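View pics/scene0.png

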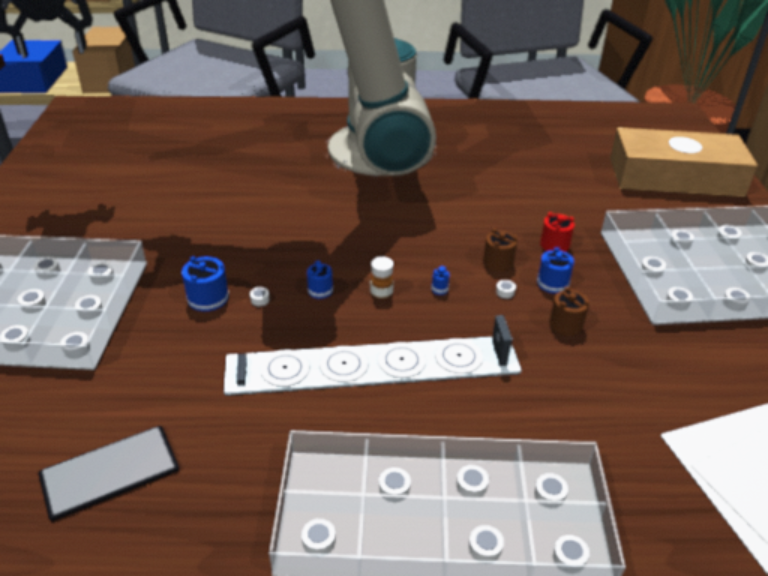

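Top view: the rail runs along y. The tall stop is at its left (+y) end, at (280,228), and the disc dots are at (323,229), (379,224), (436,219) and (492,215). The housings are c (195,348), b (329,338), d (465,337) and a (597,326), with the jar at (396,333). The scene view agrees: tall stop on the right at (502,340), jar at (381,277).

```bash
python3 - <<'E'
from h import *
t=grab("top");s=grab("scene")
def dots(im,pts):
    g=255-cv2.cvtColor(im["frame"],cv2.COLOR_RGB2GRAY).astype(float);o=[]
    for x,y in pts:
        x,y=int(round(x/1.5)),int(round(y/1.5));w=g[y-4:y+5,x-4:x+5]
        j,i=np.unravel_index(w[2:7,2:7].argmax(),(5,5));x+=i-2;y+=j-2
        w=g[y-2:y+3,x-2:x+3];w=w-w.min();Y,X=np.mgrid[-2:3,-2:3]
        o.append((x+(w*X).sum()/w.sum(),y+(w*Y).sum()/w.sum()))
    return o
a=dots(t,[(323,229),(379,224),(436,219),(492,215)])
b=dots(s,[(459,356),(401.5,359),(344,363),(285,367)])
for p,q in zip(a,b):
    print("dot",np.round(p,1),np.round(q,1),tri(t,p,s,q)[0].round(4),"z9 top",onz(t,[p],.009)[0].round(4),"scene",onz(s,[q],.009)[0].round(4))
D=onz(t,a,.009);v=D[0]-D[3];print("rail yaw",np.degrees(np.arctan2(v[1],v[0])))
for n,p,q,h in(("c",(131.7,230.9),(370.3,178.6),.048),("b",(219.1,224.6),(293.5,185),.032),("d",(310.4,224.5),(212.7,184.9),.04),("a",(393.2,216.8),(136.1,186.9),.056),("jar",(263.9,221.7),(254.5,175.4),.058)):
    print(n,tri(t,p,s,q)[0].round(3),onz(t,[p],h*.9)[0].round(4))
E
```

```text
dot [215. 152.] [305.6 236.1] [0.6091 0.1018 0.0127] z9 top [0.6098 0.1019 0.009 ] scene [0.6053 0.1027 0.009 ]
dot [252.6 148.8] [267.4 238.7] [0.617  0.0221 0.013 ] z9 top [0.6178 0.0221 0.009 ] scene [0.613  0.0225 0.009 ]
dot [290.2 145.7] [228.9 241.4] [ 0.6251 -0.057   0.0128] z9 top [ 0.6259 -0.0577  0.009 ] scene [ 0.6213 -0.0566  0.009 ]
dot [327.7 142.8] [189.4 244.2] [ 0.6332 -0.1367  0.0125] z9 top [ 0.6339 -0.1377  0.009 ] scene [ 0.6299 -0.1368  0.009 ]
rail yaw 95.7624192468746
c [0.439 0.268 0.034] [0.4396 0.2642 0.0432]
b [0.456 0.087 0.027] [0.4562 0.0872 0.0288]
d [ 0.46  -0.099  0.029] [ 0.4599 -0.0984  0.036 ]
a [ 0.478 -0.269  0.036] [ 0.478  -0.2635  0.0504]
jar [ 0.464 -0.004  0.06 ] [ 0.4639 -0.004   0.0522]
```

```bash
cat > go.py <<'E'
import sys
from h import *
s=manip.get_state();t=np.array([float(v) for v in sys.argv[1:4]])
d=quat(s["ee_rot"]).T@(t-s["position"]);n=int(np.ceil(np.abs(d).max()/.0417))
X=quat(s["ee_rot"])[:,0]
print("delta mm",(d*1000).round(1),"rows",n,"per row",(d/n).round(4),"yaw",np.degrees(np.arctan2(X[1],X[0])).round(2),"clock",s["clock"],"pos",s["position"].round(4),"w",round(s["width"],4),"F",s["gripper_force"])
E
python3 -m pendant '[{"rz":-6.93},{"rz":-6.93},{"rz":-6.93},{"rz":-6.93},{"rz":-6.93},{"rz":-6.93},{"rz":-6.93},{"rz":-6.93},{"rz":-6.93},{"rz":-6.93},{"rz":-6.93},{"rz":-6.93}]'; python3 go.py .487 -.351 .231
```

```text
delta mm [ 3.983e+02 -1.256e+02  1.000e-01] rows 10 per row [ 0.0398 -0.0126  0.    ] yaw 12.65 clock 0.25 pos [ 0.1259 -0.5608  0.2309] w 0.0856 F 0.0invalid input
```

```bash
python3 -m pendant '[{"dx":0,"dy":0,"dz":0,"rx":0,"ry":0,"rz":-6.93,"hand":0.085}]'; python3 go.py .487 -.351 .231
```

```text
clock: 0.33
position: [0.1259, -0.5609, 0.2311]
ee_rot: [-0.0, 0.985, 0.171, 0.0]
contact_force: [0.3, 0.8, 0.4]
width: 0.0846
gripper_force: 0.0
delta mm [ 4.107e+02 -7.600e+01  1.000e-01] rows 10 per row [ 0.0411 -0.0076  0.    ] yaw 19.69 clock 0.3333 pos [ 0.1259 -0.5609  0.2311] w 0.0846 F 0.0
```

```bash
python3 -m pendant '[{"dx":0,"dy":0,"dz":0,"rx":0,"ry":0,"rz":-6.92,"hand":0.085},{"dx":0,"dy":0,"dz":0,"rx":0,"ry":0,"rz":-6.92,"hand":0.085},{"dx":0,"dy":0,"dz":0,"rx":0,"ry":0,"rz":-6.92,"hand":0.085},{"dx":0,"dy":0,"dz":0,"rx":0,"ry":0,"rz":-6.92,"hand":0.085},{"dx":0,"dy":0,"dz":0,"rx":0,"ry":0,"rz":-6.92,"hand":0.085},{"dx":0,"dy":0,"dz":0,"rx":0,"ry":0,"rz":-6.92,"hand":0.085},{"dx":0,"dy":0,"dz":0,"rx":0,"ry":0,"rz":-6.92,"hand":0.085},{"dx":0,"dy":0,"dz":0,"rx":0,"ry":0,"rz":-6.92,"hand":0.085},{"dx":0,"dy":0,"dz":0,"rx":0,"ry":0,"rz":-6.92,"hand":0.085},{"dx":0,"dy":0,"dz":0,"rx":0,"ry":0,"rz":-6.92,"hand":0.085},{"dx":0,"dy":0,"dz":0,"rx":0,"ry":0,"rz":-6.92,"hand":0.085}]'; python3 go.py .487 -.351 .231
```

```text
clock: 1.25
position: [0.1259, -0.561, 0.2311]
ee_rot: [-0.0, 0.669, 0.743, 0.0]
contact_force: [-0.2, -0.6, 0.7]
width: 0.085
gripper_force: 0.0
delta mm [1.708e+02 3.812e+02 2.000e-01] rows 10 per row [0.0171 0.0381 0.    ] yaw 96.04 clock 1.25 pos [ 0.1259 -0.561   0.2311] w 0.085 F 0.0
```

```bash
python3 -m pendant '[{"dx":0.0171,"dy":0.0381,"dz":0,"rx":0,"ry":0,"rz":0,"hand":0.085},{"dx":0.0171,"dy":0.0381,"dz":0,"rx":0,"ry":0,"rz":0,"hand":0.085},{"dx":0.0171,"dy":0.0381,"dz":0,"rx":0,"ry":0,"rz":0,"hand":0.085},{"dx":0.0171,"dy":0.0381,"dz":0,"rx":0,"ry":0,"rz":0,"hand":0.085},{"dx":0.0171,"dy":0.0381,"dz":0,"rx":0,"ry":0,"rz":0,"hand":0.085},{"dx":0.0171,"dy":0.0381,"dz":0,"rx":0,"ry":0,"rz":0,"hand":0.085},{"dx":0.0171,"dy":0.0381,"dz":0,"rx":0,"ry":0,"rz":0,"hand":0.085},{"dx":0.0171,"dy":0.0381,"dz":0,"rx":0,"ry":0,"rz":0,"hand":0.085},{"dx":0.0171,"dy":0.0381,"dz":0,"rx":0,"ry":0,"rz":0,"hand":0.085},{"dx":0.0171,"dy":0.0381,"dz":0,"rx":0,"ry":0,"rz":0,"hand":0.085},{"dx":0,"dy":0,"dz":0,"rx":0,"ry":0,"rz":0,"hand":0.085}]'; cat > meas.py <<'E'
import sys
from h import *
# wrist view: blue blobs -> hull -> circle on the plane z=h
nm,h=sys.argv[1],float(sys.argv[2])
im=grab("wrist");save(im,nm+".png",1.4)
m=cv2.inRange(cv2.cvtColor(im["frame"],cv2.COLOR_RGB2HSV),(100,110,40),(128,255,255))
m=cv2.morphologyEx(m,cv2.MORPH_CLOSE,np.ones((5,5)))
for c in cv2.findContours(m,cv2.RETR_EXTERNAL,cv2.CHAIN_APPROX_NONE)[0]:
    if cv2.contourArea(c)<250: continue
    P=onz(im,c.reshape(-1,2),h)[:,:2]
    (x,y),r=cv2.minEnclosingCircle((P*1000).astype(np.float32))
    print("blob px",c.reshape(-1,2).mean(0).round(0),"centre",round(x,1),round(y,1),"dia",round(2*r,1),"cam",(im["t"]*1000).round(0))
E
python3 meas.py wa .056; python3 go.py .478 -.265 .1
```

```text
clock: 2.17
position: [0.4936, -0.349, 0.231]
ee_rot: [0.001, 0.669, 0.744, 0.003]
contact_force: [0.6, -0.6, 0.0]
width: 0.0849
gripper_force: 0.0
blob px [247.  91.] centre 478.9 -269.9 dia 62.9 cam [ 485. -266.  374.]
delta mm [ 86.8  -3.3 130.9] rows 4 per row [ 0.0217 -0.0008  0.0327] yaw 96.02 clock 2.2167 pos [ 0.4903 -0.351   0.2308] w 0.0847 F 0.0
```

View pics/wa.png

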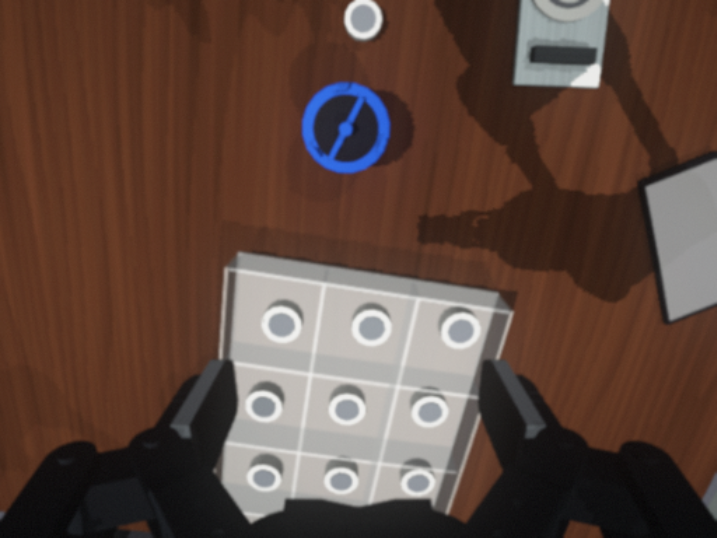

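The wrist view shows housing_a centred at about (346,128) in the view, well clear of its neighbours. The fit gives a diameter of 62.9 mm. Next I move above it and take a second view.

```bash
python3 -m pendant '[{"dx":0.0274,"dy":-0.001,"dz":0.037,"rx":0,"ry":0,"rz":0,"hand":0.085},{"dx":0.0274,"dy":-0.001,"dz":0.037,"rx":0,"ry":0,"rz":0,"hand":0.085},{"dx":0.0274,"dy":-0.001,"dz":0.037,"rx":0,"ry":0,"rz":0,"hand":0.085},{"dx":0,"dy":0,"dz":0,"rx":0,"ry":0,"rz":0,"hand":0.085},{"dx":0,"dy":0,"dz":0,"rx":0,"ry":0,"rz":0,"hand":0.085}]'; python3 meas.py wa2 .056; python3 go.py .479 -.2695 .012
```

```text
clock: 2.63
position: [0.4739, -0.2776, 0.1283]
ee_rot: [-0.004, 0.671, 0.742, -0.001]
contact_force: [-0.5, -0.9, 0.6]
width: 0.0847
gripper_force: 0.0
blob px [262. 192.] centre 478.4 -266.5 dia 68.3 cam [ 468. -195.  271.]
delta mm [ 10.3   3.8 118.5] rows 3 per row [0.0034 0.0013 0.0395] yaw 95.7 clock 2.6833 pos [ 0.4763 -0.2801  0.1305] w 0.0847 F 0.0
```

View pics/wa2.png

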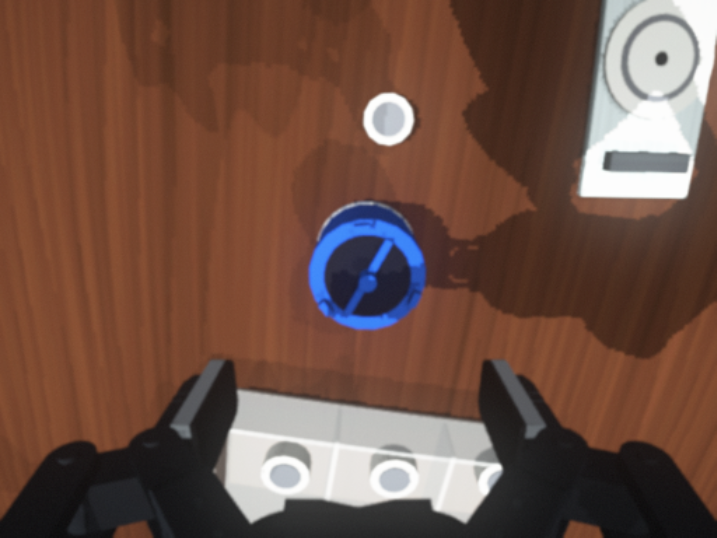

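In the second view housing_a sits between the open fingers, with its stem at about (368,283). The path down is clear, so I descend and grip.

```bash
python3 -m pendant '[{"dx":0.0103,"dy":0.0038,"dz":0.0,"rx":0,"ry":0,"rz":0,"hand":0.085},{"dx":0,"dy":0,"dz":0,"rx":0,"ry":0,"rz":0,"hand":0.085},{"dx":0,"dy":0,"dz":0.02,"rx":0,"ry":0,"rz":0,"hand":0.085},{"dx":0,"dy":0,"dz":0,"rx":0,"ry":0,"rz":0,"hand":0.085}]'; python3 go.py .479 -.2695 .012; python3 - <<'E'
from h import *
im=grab("wrist")
m=cv2.inRange(cv2.cvtColor(im["frame"],cv2.COLOR_RGB2HSV),(100,110,40),(128,255,255))
c=max(cv2.findContours(m,cv2.RETR_EXTERNAL,cv2.CHAIN_APPROX_NONE)[0],key=cv2.contourArea)
p=c.reshape(-1,2);print("extents",p.min(0),p.max(0))
# near edge of the drum top at this view (lowest row): expect axis -31 mm in y direction
q=p[p[:,1].argmax()];print("near rim pt",q,onz(im,[q],.056)[0],"top-left/right tangents",onz(im,[p[p[:,0].argmin()],p[p[:,0].argmax()]],.056).round(4))
print("proj stem/top",proj(im,[[.479,-.2695,.066],[.479,-.2695,.056]]))
save(im,"wa3.png",1.4)
E
```

```text
clock: 3.02
position: [0.4795, -0.2693, 0.1101]
ee_rot: [-0.001, 0.671, 0.741, -0.0]
contact_force: [-0.1, 1.1, -0.9]
width: 0.0849
gripper_force: 0.0
delta mm [-0.2 -0.4 98.1] rows 3 per row [-0.0001 -0.0001  0.0327] yaw 95.68 clock 3.0167 pos [ 0.4795 -0.2693  0.1101] w 0.0849 F 0.0
extents [208 160] [297 255]
near rim pt [245 255] [ 0.47638473 -0.30040693  0.056     ] top-left/right tangents [[ 0.4481 -0.2667  0.056 ]
 [ 0.5093 -0.2665  0.056 ]]
proj stem/top [[252.6227074  221.95541795]
 [252.75939629 215.99803228]]
```

View pics/wa3.png

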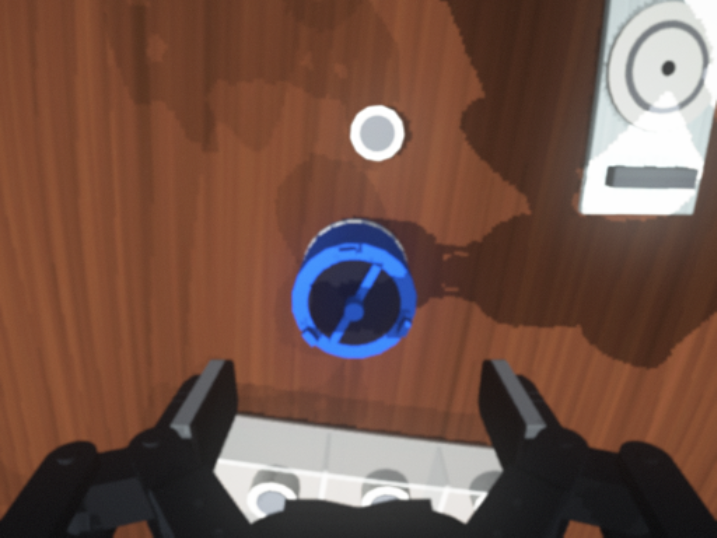

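The stem at (353,312) matches the position predicted from the measured xy and height (within about 1 px). I descend, grip and lift.

```bash
python3 -m pendant '[{"dx":0,"dy":0,"dz":0.032,"rx":0,"ry":0,"rz":0,"hand":0.085},{"dx":0,"dy":0,"dz":0.032,"rx":0,"ry":0,"rz":0,"hand":0.085},{"dx":0,"dy":0,"dz":0.032,"rx":0,"ry":0,"rz":0,"hand":0.085},{"dx":0,"dy":0,"dz":0,"rx":0,"ry":0,"rz":0,"hand":0.085},{"dx":0,"dy":0,"dz":0,"rx":0,"ry":0,"rz":0,"hand":0.05},{"dx":0,"dy":0,"dz":0,"rx":0,"ry":0,"rz":0,"hand":0.05},{"dx":0,"dy":0,"dz":0,"rx":0,"ry":0,"rz":0,"hand":0.05},{"dx":0,"dy":0,"dz":0,"rx":0,"ry":0,"rz":0,"hand":0.05},{"dx":0,"dy":0,"dz":0,"rx":0,"ry":0,"rz":0,"hand":0.05}]' 50;  python3 go.py .6334 -.137 .12
```

```text
clock: 3.82
position: [0.4815, -0.2704, 0.0172]
ee_rot: [0.002, 0.671, 0.741, 0.0]
contact_force: [0.0, -0.3, 6.7]
width: 0.0608
gripper_force: 54.9
delta mm [ 117.3  164.8 -102.7] rows 4 per row [ 0.0293  0.0412 -0.0257] yaw 95.7 clock 3.8167 pos [ 0.4815 -0.2704  0.0172] w 0.0608 F 54.87860977649689
```

```bash
python3 -m pendant '[{"dx":0,"dy":0,"dz":-0.035,"rx":0,"ry":0,"rz":0,"hand":0.05},{"dx":0,"dy":0,"dz":-0.035,"rx":0,"ry":0,"rz":0,"hand":0.05},{"dx":0.0285,"dy":0.04,"dz":-0.005,"rx":0,"ry":0,"rz":0,"hand":0.05},{"dx":0.0285,"dy":0.04,"dz":0,"rx":0,"ry":0,"rz":0,"hand":0.05},{"dx":0.0285,"dy":0.04,"dz":0,"rx":0,"ry":0,"rz":0,"hand":0.05},{"dx":0.0285,"dy":0.04,"dz":0,"rx":0,"ry":0,"rz":0,"hand":0.05},{"dx":0,"dy":0,"dz":0,"rx":0,"ry":0,"rz":0,"hand":0.05},{"dx":0,"dy":0,"dz":0,"rx":0,"ry":0,"rz":0,"hand":0.05}]';  python3 go.py .6334 -.137 .027; python3 - <<'E'
from h import *
im=grab("wrist");save(im,"wd.png",1.4)
print("proj dots",proj(im,[[.6098,.1019,.009],[.6178,.0221,.009],[.6259,-.0577,.009],[.6339,-.1377,.009]]).round(0)*1.4)
np.savez("wd.npz",f=im["frame"],Rm=im["Rm"],t=im["t"],K=im["K"],distortion=im["distortion"])
E
```

```text
clock: 4.48
position: [0.6066, -0.1578, 0.0894]
ee_rot: [0.0, 0.67, 0.743, 0.0]
contact_force: [-0.6, -1.4, -0.5]
width: 0.0608
gripper_force: 55.5
delta mm [18.  28.7 62.5] rows 2 per row [0.009  0.0144 0.0312] yaw 95.92 clock 4.4833 pos [ 0.6066 -0.1578  0.0894] w 0.0608 F 55.542781949043274
proj dots [[ 425.6 -289.8]
 [ 422.8  -98. ]
 [ 415.8   92.4]
 [ 410.2  253.4]]
```

View pics/wd.png

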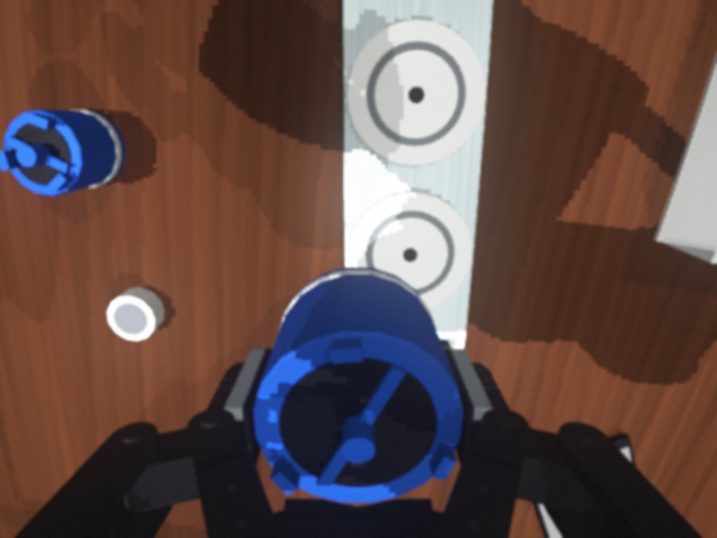

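The wrist view shows housing_a held upright over the rail's low end. The dots at (416,95) and (410,255) fall within about 2 px of the prediction. I refine the disc positions from this view.

```bash
python3 - <<'E'
from h import *
z=np.load("wd.npz");im={k:z[k] for k in z.files};g=255-cv2.cvtColor(im["f"],cv2.COLOR_RGB2GRAY).astype(float)
for x,y in((297,68),(293,182)):
    w=g[y-8:y+9,x-8:x+9];w=np.clip(w-120,0,None);Y,X=np.mgrid[-8:9,-8:9];p=(x+(w*X).sum()/w.sum(),y+(w*Y).sum()/w.sum())
    print(p,onz(im,[p],.009)[0].round(4))
# object: stem tip and drum top in hand
st=(358/1.4,446/1.4)
tcp=manip.get_state()["position"]
print("stem",onz(im,[st],tcp[2]-.0172+.066)-tcp)
E
python3 go.py .6336 -.1385 .029
```

```text
(np.float64(296.9380481433103), np.float64(67.3274864713566)) [ 0.6258 -0.0585  0.009 ]
(np.float64(292.5010135135135), np.float64(181.6625)) [ 0.634  -0.1385  0.009 ]
stem [[0.00272835 0.00254032 0.0488    ]]
delta mm [17.4 30.4 60.1] rows 2 per row [0.0087 0.0152 0.0301] yaw 95.83 clock 4.5333 pos [ 0.6052 -0.1589  0.0892] w 0.0608 F 55.542195439338684
```

```bash
python3 -m pendant '[{"dx":0.0165,"dy":0.0297,"dz":0.02,"rx":0,"ry":0,"rz":0,"hand":0.05},{"dx":0,"dy":0,"dz":0.02,"rx":0,"ry":0,"rz":0,"hand":0.05},{"dx":0,"dy":0,"dz":0.012,"rx":0,"ry":0,"rz":0,"hand":0.05},{"dx":0,"dy":0,"dz":0,"rx":0,"ry":0,"rz":0,"hand":0.05},{"dx":0,"dy":0,"dz":0,"rx":0,"ry":0,"rz":0,"hand":0.05}]';  python3 go.py .633 -.1395 .0265
```

```text
clock: 4.95
position: [0.6311, -0.1411, 0.0364]
ee_rot: [-0.001, 0.672, 0.741, -0.001]
contact_force: [0.2, 0.3, -1.5]
width: 0.0609
gripper_force: 55.6
delta mm [1.4 2.1 9.9] rows 1 per row [0.0014 0.0021 0.0099] yaw 95.62 clock 4.95 pos [ 0.6311 -0.1411  0.0364] w 0.0609 F 55.620245933532715
```

```bash
python3 -m pendant '[{"dx":0.0014,"dy":0.0021,"dz":0.005,"rx":0,"ry":0,"rz":0,"hand":0.05},{"dx":0,"dy":0,"dz":0.004,"rx":0,"ry":0,"rz":0,"hand":0.05},{"dx":0,"dy":0,"dz":0,"rx":0,"ry":0,"rz":0,"hand":0.05},{"dx":0,"dy":0,"dz":0,"rx":0,"ry":0,"rz":0,"hand":0.05}]';  python3 go.py .633 -.1395 .0265
```

```text
clock: 5.28
position: [0.6349, -0.1389, 0.0284]
ee_rot: [0.0, 0.671, 0.741, -0.0]
contact_force: [1.1, -0.8, -1.0]
width: 0.0609
gripper_force: 55.6
delta mm [-0.4 -2.   1.9] rows 1 per row [-0.0004 -0.002   0.0019] yaw 95.68 clock 5.2833 pos [ 0.6349 -0.1389  0.0284] w 0.0609 F 55.62081456184387
```

```bash
python3 -m pendant '[{"dx":0,"dy":-0.001,"dz":0.0018,"rx":0,"ry":0,"rz":0,"hand":0.05},{"dx":0,"dy":0,"dz":0,"rx":0,"ry":0,"rz":0,"hand":0.05},{"dx":0,"dy":0,"dz":0,"rx":0,"ry":0,"rz":0,"hand":0.05},{"dx":0,"dy":0,"dz":0,"rx":0,"ry":0,"rz":0,"hand":0.05},{"dx":0,"dy":0,"dz":0,"rx":0,"ry":0,"rz":0,"hand":0.075},{"dx":0,"dy":0,"dz":0,"rx":0,"ry":0,"rz":0,"hand":0.085},{"dx":0,"dy":0,"dz":0,"rx":0,"ry":0,"rz":0,"hand":0.085},{"dx":0,"dy":0,"dz":-0.02,"rx":0,"ry":0,"rz":0,"hand":0.085},{"dx":0,"dy":0,"dz":-0.035,"rx":0,"ry":0,"rz":0,"hand":0.085},{"dx":0,"dy":0,"dz":-0.035,"rx":0,"ry":0,"rz":0,"hand":0.085},{"dx":0,"dy":0,"dz":-0.03,"rx":0,"ry":0,"rz":0,"hand":0.085},{"dx":0,"dy":0,"dz":-0.03,"rx":0,"ry":0,"rz":0,"hand":0.085}]';  python3 go.py .468 -.182 .2
```

```text
clock: 6.28
position: [0.6342, -0.1388, 0.1784]
ee_rot: [0.001, 0.671, 0.741, 0.0]
contact_force: [0.2, -0.1, -0.7]
width: 0.0846
gripper_force: 0.0
delta mm [ -26.5 -169.6  -21.8] rows 5 per row [-0.0053 -0.0339 -0.0044] yaw 95.7 clock 6.2833 pos [ 0.6342 -0.1388  0.1784] w 0.0846 F 0.0
```

```bash
python3 -m pendant '[{"dx":-0.0053,"dy":-0.034,"dz":-0.0044,"rx":0,"ry":0,"rz":0,"hand":0.085},{"dx":-0.0053,"dy":-0.034,"dz":-0.0044,"rx":0,"ry":0,"rz":0,"hand":0.085},{"dx":-0.0053,"dy":-0.034,"dz":-0.0044,"rx":0,"ry":0,"rz":0,"hand":0.085},{"dx":-0.0053,"dy":-0.034,"dz":-0.0044,"rx":0,"ry":0,"rz":0,"hand":0.085},{"dx":-0.0053,"dy":-0.034,"dz":-0.0044,"rx":0,"ry":0,"rz":0,"hand":0.085},{"dx":0,"dy":0,"dz":0,"rx":0,"ry":0,"rz":0,"hand":0.085},{"dx":0,"dy":0,"dz":0,"rx":0,"ry":0,"rz":0,"hand":0.085},{"dx":0,"dy":0,"dz":0,"rx":0,"ry":0,"rz":0,"hand":0.085},{"dx":0,"dy":0,"dz":0,"rx":0,"ry":0,"rz":0,"hand":0.085},{"dx":0,"dy":0,"dz":0,"rx":0,"ry":0,"rz":0,"hand":0.085}]'; python3 meas.py wdd .04; python3 go.py .46 -.0984 .1
```

```text
clock: 7.12
position: [0.4686, -0.1819, 0.1981]
ee_rot: [0.0, 0.671, 0.742, 0.0]
contact_force: [0.1, 0.1, 0.3]
width: 0.0849
gripper_force: 0.0
blob px [431. 150.] centre 642.1 -139.2 dia 92.5 cam [461. -99. 341.]
blob px [254.  88.] centre 460.7 -99.5 dia 38.6 cam [461. -99. 341.]
delta mm [83.8 -0.1 98. ] rows 3 per row [ 0.0279 -0.      0.0327] yaw 95.76 clock 7.1667 pos [ 0.4685 -0.1818  0.198 ] w 0.0849 F 0.0
```

View pics/wdd.png

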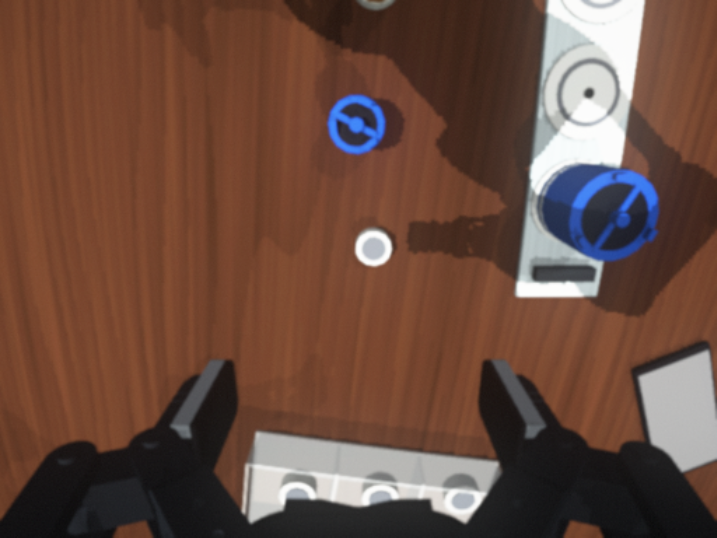

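housing_a stands on the low-end disc at about (600,212). housing_d is at (356,125) with nothing around it, and the fit gives 38.6 mm.

```bash
python3 -m pendant '[{"dx":0.0276,"dy":0,"dz":0.033,"rx":0,"ry":0,"rz":0,"hand":0.085},{"dx":0.0276,"dy":0,"dz":0.033,"rx":0,"ry":0,"rz":0,"hand":0.085},{"dx":0.0276,"dy":0.0005,"dz":0.033,"rx":0,"ry":0,"rz":0,"hand":0.085},{"dx":0,"dy":0,"dz":0,"rx":0,"ry":0,"rz":0,"hand":0.085},{"dx":0,"dy":0,"dz":0,"rx":0,"ry":0,"rz":0,"hand":0.085},{"dx":0,"dy":0,"dz":0,"rx":0,"ry":0,"rz":0,"hand":0.085},{"dx":0,"dy":0,"dz":0,"rx":0,"ry":0,"rz":0,"hand":0.085}]'; python3 go.py .4607 -.0995 .010
```

```text
clock: 7.75
position: [0.4621, -0.1034, 0.1036]
ee_rot: [0.002, 0.671, 0.741, 0.0]
contact_force: [0.0, -0.3, -0.1]
width: 0.0846
gripper_force: 0.0
delta mm [ 4.2 -1.3 93.6] rows 3 per row [ 0.0014 -0.0004  0.0312] yaw 95.7 clock 7.75 pos [ 0.4621 -0.1034  0.1036] w 0.0846 F 0.0
```

```bash
python3 -m pendant '[{"dx":0.0042,"dy":-0.001,"dz":0.02,"rx":0,"ry":0,"rz":0,"hand":0.085},{"dx":0,"dy":0,"dz":0.025,"rx":0,"ry":0,"rz":0,"hand":0.085},{"dx":0,"dy":0,"dz":0.025,"rx":0,"ry":0,"rz":0,"hand":0.085},{"dx":0,"dy":0,"dz":0.0235,"rx":0,"ry":0,"rz":0,"hand":0.085},{"dx":0,"dy":0,"dz":0,"rx":0,"ry":0,"rz":0,"hand":0.085},{"dx":0,"dy":0,"dz":0,"rx":0,"ry":0,"rz":0,"hand":0.085},{"dx":0,"dy":0,"dz":0,"rx":0,"ry":0,"rz":0,"hand":0.03},{"dx":0,"dy":0,"dz":0,"rx":0,"ry":0,"rz":0,"hand":0.03},{"dx":0,"dy":0,"dz":0,"rx":0,"ry":0,"rz":0,"hand":0.03},{"dx":0,"dy":0,"dz":0,"rx":0,"ry":0,"rz":0,"hand":0.03},{"dx":0,"dy":0,"dz":0,"rx":0,"ry":0,"rz":0,"hand":0.03},{"dx":0,"dy":0,"dz":0,"rx":0,"ry":0,"rz":0,"hand":0.03}]' 40; python3 go.py .6178 .0215 .1
```

```text
clock: 8.75
position: [0.4596, -0.0985, 0.0102]
ee_rot: [0.001, 0.671, 0.741, 0.0]
contact_force: [-0.9, -0.4, 5.5]
width: 0.0369
gripper_force: 39.6
delta mm [103.5 169.6 -89.5] rows 5 per row [ 0.0207  0.0339 -0.0179] yaw 95.72 clock 8.75 pos [ 0.4596 -0.0985  0.0102] w 0.0369 F 39.568777084350586
```

```bash
python3 -m pendant '[{"dx":0,"dy":0,"dz":-0.03,"rx":0,"ry":0,"rz":0,"hand":0.03},{"dx":0,"dy":0,"dz":-0.03,"rx":0,"ry":0,"rz":0,"hand":0.03},{"dx":0,"dy":0.02,"dz":-0.03,"rx":0,"ry":0,"rz":0,"hand":0.03},{"dx":0.021,"dy":0.03,"dz":0,"rx":0,"ry":0,"rz":0,"hand":0.03},{"dx":0.021,"dy":0.03,"dz":0,"rx":0,"ry":0,"rz":0,"hand":0.03},{"dx":0.021,"dy":0.03,"dz":0,"rx":0,"ry":0,"rz":0,"hand":0.03},{"dx":0.021,"dy":0.03,"dz":0,"rx":0,"ry":0,"rz":0,"hand":0.03},{"dx":0.0205,"dy":0.03,"dz":0,"rx":0,"ry":0,"rz":0,"hand":0.03},{"dx":0,"dy":0,"dz":0,"rx":0,"ry":0,"rz":0,"hand":0.03},{"dx":0,"dy":0,"dz":0,"rx":0,"ry":0,"rz":0,"hand":0.03},{"dx":0,"dy":0,"dz":0,"rx":0,"ry":0,"rz":0,"hand":0.03},{"dx":0,"dy":0,"dz":0,"rx":0,"ry":0,"rz":0,"hand":0.03}]'; python3 go.py .6177 .0225 .03; python3 - <<'E'
from h import *
im=grab("wrist");save(im,"wd2.png",1.4)
print(proj(im,[[.6098,.1013,.009],[.6178,.0215,.009]])*1.4)
E
```

```text
clock: 9.75
position: [0.616, 0.0221, 0.0988]
ee_rot: [-0.0, 0.671, 0.741, -0.001]
contact_force: [-0.4, -0.1, -0.3]
width: 0.0366
gripper_force: 40.5
delta mm [ 0.2  1.8 68.8] rows 2 per row [0.0001 0.0009 0.0344] yaw 95.67 clock 9.75 pos [0.616  0.0221 0.0988] w 0.0366 F 40.48121631145477
[[358.48618658 131.19390486]
 [358.44414226 278.69353451]]
```

View pics/wd2.png

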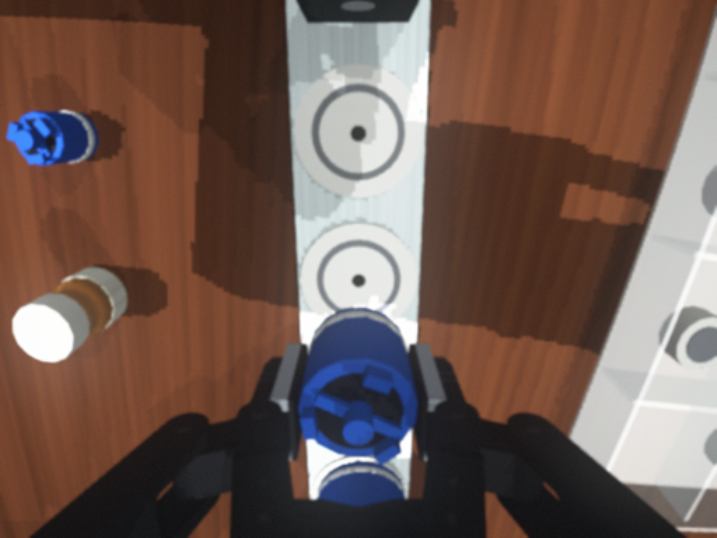

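housing_d is held over disc 2, whose dot is at (358,281). Disc 1's dot is at (358,133), beside the tall stop, and the jar at (70,310) is undisturbed. I lower it.

```bash
python3 -m pendant '[{"dx":-0.0005,"dy":0.0016,"dz":0.025,"rx":0,"ry":0,"rz":0,"hand":0.03},{"dx":0,"dy":0,"dz":0.025,"rx":0,"ry":0,"rz":0,"hand":0.03},{"dx":0,"dy":0,"dz":0.015,"rx":0,"ry":0,"rz":0,"hand":0.03},{"dx":0,"dy":0,"dz":0.007,"rx":0,"ry":0,"rz":0,"hand":0.03},{"dx":0,"dy":0,"dz":0,"rx":0,"ry":0,"rz":0,"hand":0.03},{"dx":0,"dy":0,"dz":0,"rx":0,"ry":0,"rz":0,"hand":0.03},{"dx":0,"dy":0,"dz":0,"rx":0,"ry":0,"rz":0,"hand":0.03}]'; python3 go.py .6177 .0218 .0195
```

```text
clock: 10.38
position: [0.62, 0.022, 0.0282]
ee_rot: [0.001, 0.671, 0.741, 0.001]
contact_force: [0.5, 0.2, -0.7]
width: 0.0371
gripper_force: 40.5
delta mm [ 0.  -2.3  8.7] rows 1 per row [ 0.     -0.0023  0.0087] yaw 95.67 clock 10.3833 pos [0.62   0.022  0.0282] w 0.0371 F 40.501052141189575
```

```bash
python3 -m pendant '[{"dx":0,"dy":-0.0015,"dz":0.005,"rx":0,"ry":0,"rz":0,"hand":0.03},{"dx":0,"dy":0,"dz":0.0032,"rx":0,"ry":0,"rz":0,"hand":0.03},{"dx":0,"dy":0,"dz":0,"rx":0,"ry":0,"rz":0,"hand":0.03},{"dx":0,"dy":0,"dz":0,"rx":0,"ry":0,"rz":0,"hand":0.03},{"dx":0,"dy":0,"dz":0,"rx":0,"ry":0,"rz":0,"hand":0.03},{"dx":0,"dy":0,"dz":0,"rx":0,"ry":0,"rz":0,"hand":0.03}]'; python3 go.py .6177 .0218 .0195
```

```text
clock: 10.88
position: [0.618, 0.0222, 0.0193]
ee_rot: [0.001, 0.671, 0.741, 0.0]
contact_force: [-0.4, 0.2, 4.7]
width: 0.0368
gripper_force: 40.8
delta mm [-0.4 -0.3 -0.2] rows 1 per row [-0.0004 -0.0003 -0.0002] yaw 95.71 clock 10.8833 pos [0.618  0.0222 0.0193] w 0.0368 F 40.804826617240906
```

```bash
python3 -m pendant '[{"dx":0,"dy":0,"dz":0,"rx":0,"ry":0,"rz":0,"hand":0.05},{"dx":0,"dy":0,"dz":0,"rx":0,"ry":0,"rz":0,"hand":0.07},{"dx":0,"dy":0,"dz":0,"rx":0,"ry":0,"rz":0,"hand":0.07},{"dx":0,"dy":0,"dz":-0.02,"rx":0,"ry":0,"rz":0,"hand":0.07},{"dx":0,"dy":0,"dz":-0.035,"rx":0,"ry":0,"rz":0,"hand":0.07},{"dx":0,"dy":0,"dz":-0.04,"rx":0,"ry":0,"rz":0,"hand":0.07},{"dx":0,"dy":0,"dz":-0.04,"rx":0,"ry":0,"rz":0,"hand":0.07},{"dx":0,"dy":-0.038,"dz":-0.04,"rx":0,"ry":0,"rz":0,"hand":0.07},{"dx":0,"dy":-0.038,"dz":0,"rx":0,"ry":0,"rz":0,"hand":0.07},{"dx":0,"dy":-0.038,"dz":0,"rx":0,"ry":0,"rz":0,"hand":0.07},{"dx":0,"dy":-0.038,"dz":0,"rx":0,"ry":0,"rz":0,"hand":0.07},{"dx":0,"dy":0,"dz":0,"rx":0,"ry":0,"rz":0,"hand":0.07}]'; python3 go.py .465 .002 .19
```

```text
clock: 11.88
position: [0.4658, 0.0087, 0.1827]
ee_rot: [-0.004, 0.671, 0.741, -0.003]
contact_force: [-1.1, -0.2, -1.0]
width: 0.0698
gripper_force: 0.0
delta mm [-6.6 -1.6 -7.3] rows 1 per row [-0.0066 -0.0016 -0.0073] yaw 95.69 clock 11.8833 pos [0.4658 0.0087 0.1827] w 0.0698 F 0.0
```

```bash
python3 -m pendant '[{"dx":-0.006,"dy":0,"dz":0,"rx":0,"ry":0,"rz":0,"hand":0.07},{"dx":0,"dy":0,"dz":0,"rx":0,"ry":0,"rz":0,"hand":0.07},{"dx":0,"dy":0,"dz":0,"rx":0,"ry":0,"rz":0,"hand":0.07},{"dx":0,"dy":0,"dz":0,"rx":0,"ry":0,"rz":0,"hand":0.07},{"dx":0,"dy":0,"dz":0,"rx":0,"ry":0,"rz":0,"hand":0.07}]'; python3 meas.py wb .032; python3 go.py .456 .087 .1
```

```text
clock: 12.3
position: [0.4773, 0.0021, 0.1836]
ee_rot: [-0.0, 0.671, 0.741, -0.0]
contact_force: [0.1, 0.3, -0.2]
width: 0.0703
gripper_force: 0.0
blob px [391. 296.] centre 650.5 -126.1 dia 78.3 cam [470.  85. 326.]
blob px [401. 174.] centre 623.2 18.7 dia 55.0 cam [470.  85. 326.]
blob px [240.  85.] centre 456.1 85.8 dia 26.1 cam [470.  85. 326.]
delta mm [ 86.5 -12.5  83.6] rows 3 per row [ 0.0288 -0.0042  0.0279] yaw 95.71 clock 12.35 pos [0.4771 0.0021 0.1836] w 0.0702 F 0.0
```

View pics/wb.png

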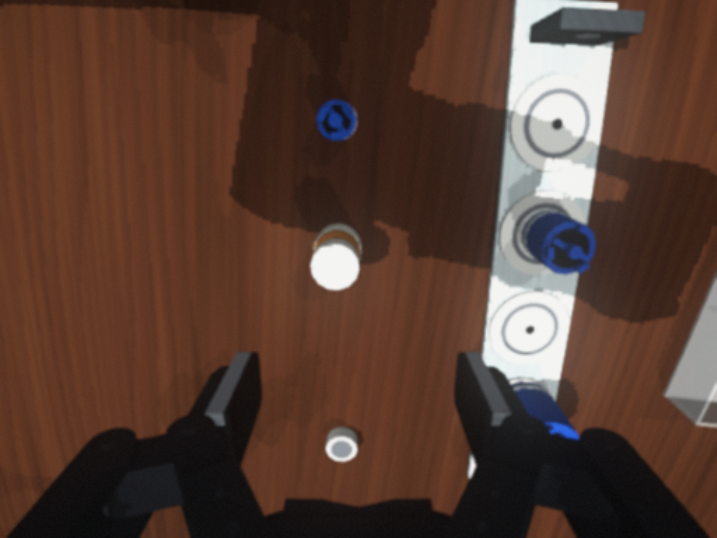

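housing_b is at (337,120), the jar at (336,265) is untouched, and housing_d stands on disc 2 at (560,240). I move over b.

```bash
python3 -m pendant '[{"dx":0.0285,"dy":-0.006,"dz":0.01,"rx":0,"ry":0,"rz":0,"hand":0.07},{"dx":0.0285,"dy":-0.006,"dz":0.03,"rx":0,"ry":0,"rz":0,"hand":0.07},{"dx":0.0285,"dy":-0.0005,"dz":0.035,"rx":0,"ry":0,"rz":0,"hand":0.07},{"dx":0,"dy":0,"dz":0,"rx":0,"ry":0,"rz":0,"hand":0.07},{"dx":0,"dy":0,"dz":0,"rx":0,"ry":0,"rz":0,"hand":0.07},{"dx":0,"dy":0,"dz":0,"rx":0,"ry":0,"rz":0,"hand":0.07},{"dx":0,"dy":0,"dz":0,"rx":0,"ry":0,"rz":0,"hand":0.07}]'; python3 go.py .4561 .086 .006
```

```text
clock: 12.93
position: [0.4574, 0.0831, 0.1128]
ee_rot: [0.001, 0.671, 0.741, 0.001]
contact_force: [0.4, -1.0, -0.3]
width: 0.0699
gripper_force: 0.0
delta mm [  3.1  -1.3 106.8] rows 3 per row [ 0.001  -0.0004  0.0356] yaw 95.68 clock 12.9333 pos [0.4574 0.0831 0.1128] w 0.0699 F 0.0
```

```bash
python3 -m pendant '[{"dx":0.003,"dy":-0.0008,"dz":0.03,"rx":0,"ry":0,"rz":0,"hand":0.07},{"dx":0,"dy":0,"dz":0.03,"rx":0,"ry":0,"rz":0,"hand":0.07},{"dx":0,"dy":0,"dz":0.03,"rx":0,"ry":0,"rz":0,"hand":0.07},{"dx":0,"dy":0,"dz":0.0135,"rx":0,"ry":0,"rz":0,"hand":0.07},{"dx":0,"dy":0,"dz":0,"rx":0,"ry":0,"rz":0,"hand":0.07},{"dx":0,"dy":0,"dz":0,"rx":0,"ry":0,"rz":0,"hand":0.07},{"dx":0,"dy":0,"dz":0,"rx":0,"ry":0,"rz":0,"hand":0.02},{"dx":0,"dy":0,"dz":0,"rx":0,"ry":0,"rz":0,"hand":0.02},{"dx":0,"dy":0,"dz":0,"rx":0,"ry":0,"rz":0,"hand":0.02},{"dx":0,"dy":0,"dz":0,"rx":0,"ry":0,"rz":0,"hand":0.02},{"dx":0,"dy":0,"dz":0,"rx":0,"ry":0,"rz":0,"hand":0.02},{"dx":0,"dy":0,"dz":0,"rx":0,"ry":0,"rz":0,"hand":0.02}]' 35; python3 go.py .6098 .1005 .1
```

```text
clock: 13.93
position: [0.4555, 0.0866, 0.0095]
ee_rot: [0.001, 0.671, 0.741, 0.001]
contact_force: [-1.3, -0.2, 6.1]
width: 0.0246
gripper_force: 34.1
delta mm [ -1.6 155.2 -90.1] rows 4 per row [-0.0004  0.0388 -0.0225] yaw 95.72 clock 13.9333 pos [0.4555 0.0866 0.0095] w 0.0246 F 34.10042881965637
```

```bash
python3 -m pendant '[{"dx":0,"dy":0,"dz":-0.03,"rx":0,"ry":0,"rz":0,"hand":0.02},{"dx":0,"dy":0,"dz":-0.03,"rx":0,"ry":0,"rz":0,"hand":0.02},{"dx":0,"dy":0.01,"dz":-0.03,"rx":0,"ry":0,"rz":0,"hand":0.02},{"dx":0,"dy":0.036,"dz":0,"rx":0,"ry":0,"rz":0,"hand":0.02},{"dx":0,"dy":0.036,"dz":0,"rx":0,"ry":0,"rz":0,"hand":0.02},{"dx":0,"dy":0.036,"dz":0,"rx":0,"ry":0,"rz":0,"hand":0.02},{"dx":-0.001,"dy":0.036,"dz":0,"rx":0,"ry":0,"rz":0,"hand":0.02},{"dx":0,"dy":0,"dz":0,"rx":0,"ry":0,"rz":0,"hand":0.02},{"dx":0,"dy":0,"dz":0,"rx":0,"ry":0,"rz":0,"hand":0.02},{"dx":0,"dy":0,"dz":0,"rx":0,"ry":0,"rz":0,"hand":0.02},{"dx":0,"dy":0,"dz":0,"rx":0,"ry":0,"rz":0,"hand":0.02},{"dx":0,"dy":0,"dz":0,"rx":0,"ry":0,"rz":0,"hand":0.02}]'; python3 go.py .6098 .1011 .0185
```

```text
clock: 14.93
position: [0.6063, 0.1009, 0.0983]
ee_rot: [-0.0, 0.671, 0.741, -0.0]
contact_force: [-0.6, -0.1, -0.5]
width: 0.0248
gripper_force: 34.7
delta mm [-0.2  3.6 79.8] rows 2 per row [-0.0001  0.0018  0.0399] yaw 95.71 clock 14.9333 pos [0.6063 0.1009 0.0983] w 0.0248 F 34.688045382499695
```

```bash
python3 -m pendant '[{"dx":0,"dy":0.0025,"dz":0.025,"rx":0,"ry":0,"rz":0,"hand":0.02},{"dx":0,"dy":0,"dz":0.025,"rx":0,"ry":0,"rz":0,"hand":0.02},{"dx":0,"dy":0,"dz":0.015,"rx":0,"ry":0,"rz":0,"hand":0.02},{"dx":0,"dy":0,"dz":0.007,"rx":0,"ry":0,"rz":0,"hand":0.02},{"dx":0,"dy":0,"dz":0,"rx":0,"ry":0,"rz":0,"hand":0.02},{"dx":0,"dy":0,"dz":0,"rx":0,"ry":0,"rz":0,"hand":0.02},{"dx":0,"dy":0,"dz":0,"rx":0,"ry":0,"rz":0,"hand":0.02},{"dx":0,"dy":0,"dz":0,"rx":0,"ry":0,"rz":0,"hand":0.02},{"dx":0,"dy":0,"dz":0,"rx":0,"ry":0,"rz":0,"hand":0.02}]'; python3 go.py .6098 .1011 .0185
```

```text
clock: 15.68
position: [0.611, 0.1012, 0.0274]
ee_rot: [0.001, 0.671, 0.741, 0.001]
contact_force: [-0.1, -0.8, 0.4]
width: 0.0249
gripper_force: 34.7
delta mm [-0.  -1.3  8.9] rows 1 per row [-0.     -0.0013  0.0089] yaw 95.7 clock 15.6833 pos [0.611  0.1012 0.0274] w 0.0249 F 34.70086097717285
```

```bash
python3 -m pendant '[{"dx":0,"dy":-0.001,"dz":0.005,"rx":0,"ry":0,"rz":0,"hand":0.02},{"dx":0,"dy":0,"dz":0.0035,"rx":0,"ry":0,"rz":0,"hand":0.02},{"dx":0,"dy":0,"dz":0,"rx":0,"ry":0,"rz":0,"hand":0.02},{"dx":0,"dy":0,"dz":0,"rx":0,"ry":0,"rz":0,"hand":0.02},{"dx":0,"dy":0,"dz":0,"rx":0,"ry":0,"rz":0,"hand":0.02},{"dx":0,"dy":0,"dz":0,"rx":0,"ry":0,"rz":0,"hand":0.02}]'; python3 go.py .6098 .1011 .0185
```

```text
clock: 16.18
position: [0.6095, 0.1011, 0.0185]
ee_rot: [0.0, 0.671, 0.741, 0.0]
contact_force: [-1.4, 0.6, 7.1]
width: 0.0246
gripper_force: 35.1
delta mm [-0.   0.3  0. ] rows 1 per row [-0.      0.0003  0.    ] yaw 95.7 clock 16.1833 pos [0.6095 0.1011 0.0185] w 0.0246 F 35.145896673202515
```

```bash
python3 -m pendant '[{"dx":0,"dy":0,"dz":0,"rx":0,"ry":0,"rz":0,"hand":0.04},{"dx":0,"dy":0,"dz":0,"rx":0,"ry":0,"rz":0,"hand":0.06},{"dx":0,"dy":0,"dz":0,"rx":0,"ry":0,"rz":0,"hand":0.06},{"dx":0,"dy":0,"dz":-0.02,"rx":0,"ry":0,"rz":0,"hand":0.06},{"dx":0,"dy":0,"dz":-0.035,"rx":0,"ry":0,"rz":0,"hand":0.085},{"dx":0,"dy":0,"dz":-0.04,"rx":0,"ry":0,"rz":0,"hand":0.085},{"dx":0,"dy":0,"dz":-0.04,"rx":0,"ry":0,"rz":0,"hand":0.085},{"dx":0.0239,"dy":-0.038,"dz":-0.04,"rx":0,"ry":0,"rz":0,"hand":0.085},{"dx":0.0239,"dy":-0.038,"dz":0,"rx":0,"ry":0,"rz":0,"hand":0.085},{"dx":0.0239,"dy":-0.038,"dz":0,"rx":0,"ry":0,"rz":0,"hand":0.085},{"dx":0.0239,"dy":-0.038,"dz":0,"rx":0,"ry":0,"rz":0,"hand":0.085},{"dx":0,"dy":0,"dz":0,"rx":0,"ry":0,"rz":0,"hand":0.085}]'; python3 -m pendant '[{"dx":0,"dy":0,"dz":0,"rx":0,"ry":0,"rz":0,"hand":0.085},{"dx":0,"dy":0,"dz":0,"rx":0,"ry":0,"rz":0,"hand":0.085},{"dx":0,"dy":0,"dz":0,"rx":0,"ry":0,"rz":0,"hand":0.085},{"dx":0,"dy":0,"dz":0,"rx":0,"ry":0,"rz":0,"hand":0.085},{"dx":0,"dy":0,"dz":0,"rx":0,"ry":0,"rz":0,"hand":0.085}]'; python3 meas.py wc .048; python3 go.py .4395 .266 .1
```

```text
clock: 17.18
position: [0.4608, 0.1726, 0.1798]
ee_rot: [-0.003, 0.67, 0.742, -0.003]
contact_force: [-0.3, -0.6, -1.1]
width: 0.0853
gripper_force: 0.0
clock: 17.6
position: [0.4706, 0.1702, 0.1801]
ee_rot: [0.0, 0.671, 0.741, -0.0]
contact_force: [0.6, -0.4, -0.5]
width: 0.0848
gripper_force: 0.0
blob px [378. 253.] centre 603.4 108.3 dia 37.8 cam [464. 253. 323.]
blob px [227.  67.] centre 439.1 267.0 dia 50.4 cam [464. 253. 323.]
delta mm [ 98.4 -21.4  80.1] rows 3 per row [ 0.0328 -0.0071  0.0267] yaw 95.63 clock 17.65 pos [0.4704 0.1702 0.1801] w 0.085 F 0.0
```

View pics/wc.png

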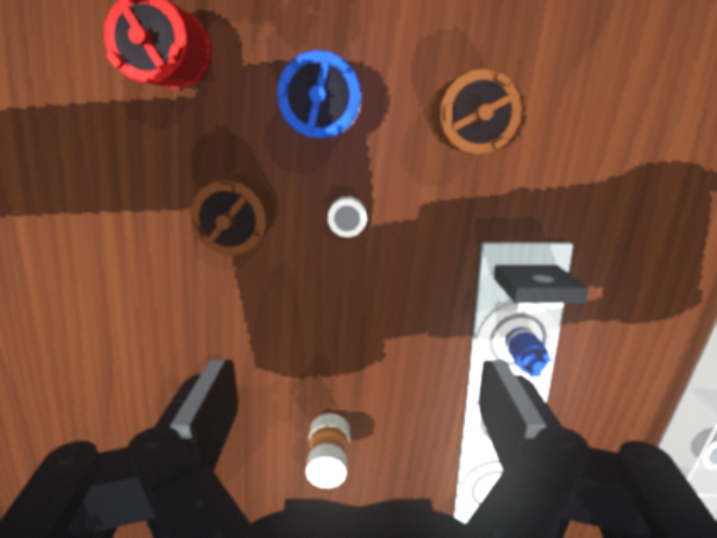

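housing_c is at (319,95), with brown look-alikes at (482,112) and (229,217) and the red one at (145,40). All are clear of the fingers. housing_b is upright on disc 1 and the jar is standing.

```bash
python3 -m pendant '[{"dx":0.033,"dy":-0.0072,"dz":0.01,"rx":0,"ry":0,"rz":0,"hand":0.072},{"dx":0.033,"dy":-0.0072,"dz":0.03,"rx":0,"ry":0,"rz":0,"hand":0.072},{"dx":0.033,"dy":-0.0072,"dz":0.03,"rx":0,"ry":0,"rz":0,"hand":0.072},{"dx":0,"dy":0,"dz":0,"rx":0,"ry":0,"rz":0,"hand":0.072},{"dx":0,"dy":0,"dz":0,"rx":0,"ry":0,"rz":0,"hand":0.072},{"dx":0,"dy":0,"dz":0,"rx":0,"ry":0,"rz":0,"hand":0.072},{"dx":0,"dy":0,"dz":0,"rx":0,"ry":0,"rz":0,"hand":0.072},{"dx":0,"dy":0,"dz":0,"rx":0,"ry":0,"rz":0,"hand":0.072}]'; python3 go.py .4393 .2665 .012; python3 - <<'E'
from h import *
im=grab("wrist")
m=cv2.inRange(cv2.cvtColor(im["frame"],cv2.COLOR_RGB2HSV),(100,110,40),(128,255,255))
c=max(cv2.findContours(m,cv2.RETR_EXTERNAL,cv2.CHAIN_APPROX_NONE)[0],key=cv2.contourArea)
p=c.reshape(-1,2);q=p[p[:,1].argmax()]
print("near rim",onz(im,[q],.048)[0].round(4),"sides",onz(im,[p[p[:,0].argmin()],p[p[:,0].argmax()]],.048).round(4))
E
```

```text
clock: 18.32
position: [0.4412, 0.2614, 0.1161]
ee_rot: [0.001, 0.672, 0.741, 0.001]
contact_force: [0.3, 0.6, 0.2]
width: 0.0719
gripper_force: 0.0
delta mm [  5.2  -1.7 104.1] rows 3 per row [ 0.0017 -0.0006  0.0347] yaw 95.62 clock 18.3167 pos [0.4412 0.2614 0.1161] w 0.0719 F 0.0
near rim [0.4459 0.2418 0.048 ] sides [[0.4143 0.2683 0.048 ]
 [0.4638 0.2669 0.048 ]]
```

```bash
python3 -m pendant '[{"dx":0.0052,"dy":-0.0015,"dz":0.03,"rx":0,"ry":0,"rz":0,"hand":0.072},{"dx":0,"dy":0,"dz":0.03,"rx":0,"ry":0,"rz":0,"hand":0.072},{"dx":0,"dy":0,"dz":0.03,"rx":0,"ry":0,"rz":0,"hand":0.072},{"dx":0,"dy":0,"dz":0.012,"rx":0,"ry":0,"rz":0,"hand":0.072},{"dx":0,"dy":0,"dz":0,"rx":0,"ry":0,"rz":0,"hand":0.072},{"dx":0,"dy":0,"dz":0,"rx":0,"ry":0,"rz":0,"hand":0.072},{"dx":0,"dy":0,"dz":0,"rx":0,"ry":0,"rz":0,"hand":0.04},{"dx":0,"dy":0,"dz":0,"rx":0,"ry":0,"rz":0,"hand":0.04},{"dx":0,"dy":0,"dz":0,"rx":0,"ry":0,"rz":0,"hand":0.04},{"dx":0,"dy":0,"dz":0,"rx":0,"ry":0,"rz":0,"hand":0.04},{"dx":0,"dy":0,"dz":0,"rx":0,"ry":0,"rz":0,"hand":0.04},{"dx":0,"dy":0,"dz":-0.03,"rx":0,"ry":0,"rz":0,"hand":0.04}]' 45; python3 go.py .6258 -.0588 .15
```

```text
clock: 19.37
position: [0.435, 0.2656, 0.0404]
ee_rot: [-0.002, 0.671, 0.741, -0.004]
contact_force: [-0.3, -0.4, -0.6]
width: 0.0487
gripper_force: 46.9
delta mm [-342.1  156.9 -109.9] rows 9 per row [-0.038   0.0174 -0.0122] yaw 95.69 clock 19.3667 pos [0.435  0.2656 0.0404] w 0.0487 F 46.8693745136261
```

```bash
python3 -m pendant '[{"dx":0,"dy":0,"dz":-0.036,"rx":0,"ry":0,"rz":0,"hand":0.04},{"dx":0,"dy":0,"dz":-0.036,"rx":0,"ry":0,"rz":0,"hand":0.04},{"dx":0,"dy":0,"dz":-0.036,"rx":0,"ry":0,"rz":0,"hand":0.04},{"dx":-0.038,"dy":0.017,"dz":0,"rx":0,"ry":0,"rz":0,"hand":0.04},{"dx":-0.038,"dy":0.017,"dz":0,"rx":0,"ry":0,"rz":0,"hand":0.04},{"dx":-0.038,"dy":0.017,"dz":0,"rx":0,"ry":0,"rz":0,"hand":0.04},{"dx":-0.038,"dy":0.017,"dz":0,"rx":0,"ry":0,"rz":0,"hand":0.04},{"dx":-0.038,"dy":0.017,"dz":0,"rx":0,"ry":0,"rz":0,"hand":0.04},{"dx":-0.038,"dy":0.017,"dz":0,"rx":0,"ry":0,"rz":0,"hand":0.04},{"dx":-0.038,"dy":0.017,"dz":0,"rx":0,"ry":0,"rz":0,"hand":0.04},{"dx":-0.038,"dy":0.017,"dz":0,"rx":0,"ry":0,"rz":0,"hand":0.04},{"dx":-0.036,"dy":0.017,"dz":0,"rx":0,"ry":0,"rz":0,"hand":0.04}]'; python3 -m pendant '[{"dx":0,"dy":0,"dz":0,"rx":0,"ry":0,"rz":0,"hand":0.04},{"dx":0,"dy":0,"dz":0,"rx":0,"ry":0,"rz":0,"hand":0.04},{"dx":0,"dy":0,"dz":0,"rx":0,"ry":0,"rz":0,"hand":0.04},{"dx":0,"dy":0,"dz":0,"rx":0,"ry":0,"rz":0,"hand":0.04},{"dx":0,"dy":0,"dz":0,"rx":0,"ry":0,"rz":0,"hand":0.04}]';python3 go.py .6258 -.0588 .023
```

```text
clock: 20.37
position: [0.6245, -0.0583, 0.1518]
ee_rot: [0.001, 0.671, 0.741, 0.0]
contact_force: [1.2, -0.4, -0.7]
width: 0.0488
gripper_force: 46.9
clock: 20.78
position: [0.623, -0.0546, 0.1514]
ee_rot: [-0.0, 0.67, 0.742, 0.0]
contact_force: [-0.8, -0.1, -0.4]
width: 0.049
gripper_force: 46.9
delta mm [ -4.5   2.4 128.4] rows 4 per row [-0.0011  0.0006  0.0321] yaw 95.79 clock 20.7833 pos [ 0.623  -0.0546  0.1514] w 0.049 F 46.90545380115509
```

```bash
python3 -m pendant '[{"dx":-0.0044,"dy":0.0015,"dz":0.03,"rx":0,"ry":0,"rz":0,"hand":0.04},{"dx":0,"dy":0,"dz":0.03,"rx":0,"ry":0,"rz":0,"hand":0.04},{"dx":0,"dy":0,"dz":0.03,"rx":0,"ry":0,"rz":0,"hand":0.04},{"dx":0,"dy":0,"dz":0.02,"rx":0,"ry":0,"rz":0,"hand":0.04},{"dx":0,"dy":0,"dz":0.008,"rx":0,"ry":0,"rz":0,"hand":0.04},{"dx":0,"dy":0,"dz":0,"rx":0,"ry":0,"rz":0,"hand":0.04},{"dx":0,"dy":0,"dz":0,"rx":0,"ry":0,"rz":0,"hand":0.04},{"dx":0,"dy":0,"dz":0,"rx":0,"ry":0,"rz":0,"hand":0.04},{"dx":0,"dy":0,"dz":0,"rx":0,"ry":0,"rz":0,"hand":0.04}]';python3 go.py .6258 -.0588 .023; python3 - <<'E'
from h import *
im=grab("wrist");save(im,"wc2.png",1.4);s=manip.get_state()["position"]
m=cv2.inRange(cv2.cvtColor(im["frame"],cv2.COLOR_RGB2HSV),(100,110,40),(128,255,255))
p=np.argwhere(m)[:,::-1];print(s.round(4),proj(im,s+[0,0,.048-.0141])*1.4,proj(im,s+[0,0,.058-.0141])*1.4)
E
```

```text
clock: 21.53
position: [0.6272, -0.0604, 0.0351]
ee_rot: [0.002, 0.671, 0.742, 0.001]
contact_force: [-0.1, -0.2, -0.8]
width: 0.049
gripper_force: 46.9
delta mm [ 1.7 -1.2 12.1] rows 1 per row [ 0.0017 -0.0012  0.0121] yaw 95.72 clock 21.5333 pos [ 0.6272 -0.0604  0.0351] w 0.049 F 46.90475642681122
[ 0.627  -0.0604  0.0349] [[352.9424789 415.746492 ]] [[352.72579126 438.20323651]]
```

View pics/wc2.png

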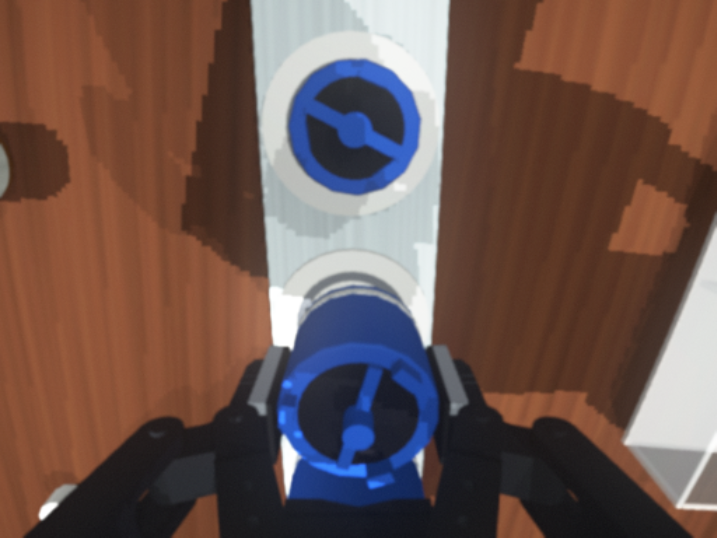

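housing_c is upright in the fingers over disc 3 with its stem at (357,435). housing_d looks centred on disc 2 at (354,127). I do the final lowering.

```bash
python3 -m pendant '[{"dx":0.0012,"dy":-0.001,"dz":0.006,"rx":0,"ry":0,"rz":0,"hand":0.04},{"dx":0,"dy":0,"dz":0.003,"rx":0,"ry":0,"rz":0,"hand":0.04},{"dx":0,"dy":0,"dz":0.0015,"rx":0,"ry":0,"rz":0,"hand":0.04},{"dx":0,"dy":0,"dz":0,"rx":0,"ry":0,"rz":0,"hand":0.04},{"dx":0,"dy":0,"dz":0,"rx":0,"ry":0,"rz":0,"hand":0.04},{"dx":0,"dy":0,"dz":0,"rx":0,"ry":0,"rz":0,"hand":0.04}]';python3 go.py .6256 -.0592 .023
```

```text
clock: 22.08
position: [0.6246, -0.0591, 0.0239]
ee_rot: [0.0, 0.671, 0.741, 0.0]
contact_force: [-2.6, 0.2, 7.4]
width: 0.0486
gripper_force: 47.7
delta mm [-0.2  1.   0.9] rows 1 per row [-0.0002  0.001   0.0009] yaw 95.7 clock 22.0833 pos [ 0.6246 -0.0591  0.0239] w 0.0486 F 47.74959146976471
```

```bash
python3 -m pendant '[{"dx":0,"dy":0,"dz":0,"rx":0,"ry":0,"rz":0,"hand":0.06},{"dx":0,"dy":0,"dz":0,"rx":0,"ry":0,"rz":0,"hand":0.078},{"dx":0,"dy":0,"dz":0,"rx":0,"ry":0,"rz":0,"hand":0.078},{"dx":0,"dy":0,"dz":-0.02,"rx":0,"ry":0,"rz":0,"hand":0.078},{"dx":0,"dy":0,"dz":-0.035,"rx":0,"ry":0,"rz":0,"hand":0.078},{"dx":0,"dy":0,"dz":-0.04,"rx":0,"ry":0,"rz":0,"hand":0.078},{"dx":0,"dy":0,"dz":-0.04,"rx":0,"ry":0,"rz":0,"hand":0.078},{"dx":-0.01,"dy":0,"dz":-0.04,"rx":0,"ry":0,"rz":0,"hand":0.078},{"dx":-0.02,"dy":0,"dz":-0.04,"rx":0,"ry":0,"rz":0,"hand":0.078},{"dx":-0.02,"dy":0,"dz":-0.03,"rx":0,"ry":0,"rz":0,"hand":0.078},{"dx":0,"dy":0,"dz":0,"rx":0,"ry":0,"rz":0,"hand":0.078},{"dx":0,"dy":0,"dz":0,"rx":0,"ry":0,"rz":0,"hand":0.078}]'; python3 -m pendant '[{"dx":0,"dy":0,"dz":0,"rx":0,"ry":0,"rz":0,"hand":0.078},{"dx":0,"dy":0,"dz":0,"rx":0,"ry":0,"rz":0,"hand":0.078},{"dx":0,"dy":0,"dz":0,"rx":0,"ry":0,"rz":0,"hand":0.078},{"dx":0,"dy":0,"dz":0,"rx":0,"ry":0,"rz":0,"hand":0.078}]'; python3 - <<'E'
from h import *
im=grab("wrist");save(im,"wf.png",1.4);s=grab("scene");save(s,"sf.png")
m=cv2.inRange(cv2.cvtColor(im["frame"],cv2.COLOR_RGB2HSV),(100,110,40),(128,255,255))
print([ (n,(proj(im,P)*1.4).round(0).tolist()) for n,P in (("b",[.6098,.1005,.051]),("d",[.6178,.0208,.059]),("c",[.6258,-.0588,.067]),("a",[.634,-.1385,.075]))])
print("scene",[(n,(proj(s,P)*1.5).round(0).tolist()) for n,P in (("b",[.6098,.1005,.051]),("d",[.6178,.0208,.059]),("c",[.6258,-.0588,.067]),("a",[.634,-.1385,.075]))])
E
```

```text
clock: 23.08
position: [0.6305, -0.1088, 0.2668]
ee_rot: [0.002, 0.672, 0.741, 0.001]
contact_force: [-0.5, 0.4, 0.2]
width: 0.0778
gripper_force: 0.0
clock: 23.42
position: [0.6289, -0.1068, 0.2632]
ee_rot: [-0.001, 0.671, 0.742, -0.001]
contact_force: [-0.3, 0.0, -0.9]
width: 0.078
gripper_force: 0.0
[('b', [[359.0, -58.0]]), ('d', [[359.0, 60.0]]), ('c', [[359.0, 172.0]]), ('a', [[359.0, 274.0]])]
scene [('b', [[460.0, 334.0]]), ('d', [[401.0, 334.0]]), ('c', [[341.0, 333.0]]), ('a', [[279.0, 333.0]])]
```

View pics/wf.png

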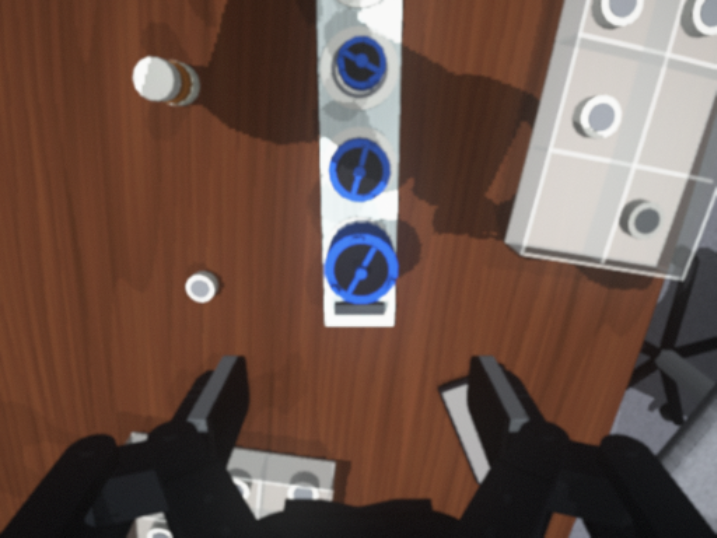

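View pics/sf.png

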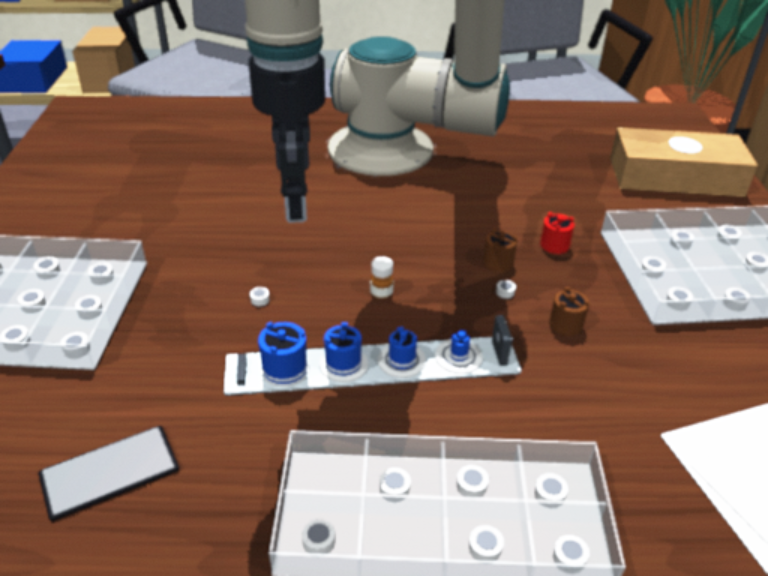

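All four housings stand upright and in order on the discs. In the wrist view the stems of d (361,63), c (359,174) and a (361,273) are within about 2 mm of the disc centres. In the scene view b stands in the middle of its disc beside the tall stop, at about (460,347), and the jar stands where it was, at (381,277).

```bash
python3 -c "
from rig import manip
print(manip.sign_off())"
```

```text
the job is handed in; nothing more can be done
None
```

I handed the job in at about 23.5 s on the robot's clock: the four housings stand upright and released on the discs, smallest (b) at the tall stop, then d, c and the largest (a) at the low end, and the jar is where it was; no verdict came back.

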